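Start the print exposure unit

ROBOT

A 7-joint arm with a two-finger parallel gripper is mounted at the origin on the work surface. World frame = base frame: x ahead of the robot, y to its left, z up, the work surface at z = 0. Lengths are in mm, angles in rad, forces in N, time in s.
With the tool pointing down it reaches from about 400 to 900 mm from the base axis. Payload 5.6 kg.
Tool frame: the origin (TCP) lies midway between the tips of the shut fingers; the grasp point (between the pads) lies 19 mm behind it; x points along the fingers, y is the direction in which the jaws open and shut, and the axes are right-handed (so a half turn about x gives the same grasp; the last joint's range is limited). The gripper opens to 92 mm and grips with 3 to 60 N. Pads are 20 mm wide; open, the fingers measure 128 mm over their backs; the gripper's body (75 mm by 189 mm) begins 69 mm behind the grasp point.
Start: joints at [1.122, 0.468, -0.012, 1.603, 0.006, 1.071, -0.056], TCP at [256.551, -597.236, 214.592] pointing down, gripper open.
Joint ranges: [-2.53, 2.53], [-0.31, 2.02], [-1.57, 1.55], [0.28, 2.44], [-1.29, 4.43], [0.15, 1.84], [-2.92, 2.92]. Speed limits (rad/s): [2.57, 2.57, 3.14, 3.14, 3.14, 3.14, 3.14].

INTERFACE

Orientations are given as a rotation vector (axis times angle).
In Python, from cell import robot, grip, kin, viewer gives the robot as it stands. Calls block until the motion is done:
- robot.movep(position, orientation): joint-space move of the TCP to a pose.
- robot.servo_line(position, feed=150, rotation=None): straight line of the TCP; rotation=None keeps the orientation; feed is the mean speed in mm/s.
- robot.goto_joints(angles): joint-space move.
- grip(opening, newtons=None): opening from 0.0 (shut) to 1.0 (fully open); newtons is the grip in N (None keeps the last); returns when the fingers have stopped.
- robot.hold(seconds).
- kin.ik(position, orientation): joint angles nearest the present ones, or None.
- robot.observe(): the state.
- viewer.read_camera(name): name is "scene" or "top"; returns the picture (384x512x3 uint8, red, green, blue); there is no depth.
- viewer.camera_info(name): a dict with "camera_matrix" (3x3 intrinsics, pixels), "R" (3x3) and "t" (3): a world point X has camera coordinates R X + t. Camera axes: x right, y down, z forward; pixel columns grow to the right and rows downward; lengths in mm; the calibration is good to about 2 mm. A picture is of the moment at which its call begins. camera_info takes no time and is no camera call.
A pose or a line that the arm cannot do raises robot.IKError and nothing moves.
- robot.job_done(): hands the job in, once; it reports no verdict.
Trained networks look in the newest picture that a camera, given by its name, has taken for a name from the list of things; names that differ only in an ending like _2 or _b are one class to them, and where a whole thing is asked for, a point or a joint stands for the part that bears it (a point fixed in the world has none). Each returns a list of dicts, best first, with "confidence" (0 to 1); they miss things now and then, are a little off and sometimes report something else, mostly with a low value. They report only what shows in the picture. A call takes as long as a camera call.
- viewer.silhouettes(name, camera): "mask" (384x512 bool, what is visible of it).
- viewer.pinpoint(name, camera): "at" ([x, y, z] in mm, in the coordinates of the camera as it stood for that picture, good to about 4 mm: a listed point, or the origin of a listed thing).
The state is a dict: "t": time; "joints": joint angles; "joint_velocities": joint speeds; "joint_torque": joint torques, N m; "tcp_pos": TCP position; "tcp_rot": TCP orientation; "contact_force": force on the tool from outside, world axes, zero at the start; "wrist_torque": the same for the moment, N m; "grip_width": opening from 0.0 (shut) to 1.0 (fully open).
Only numpy, scipy, OpenCV 4.12 (cv2) and the standard library are available. Lean on these libraries where they do the work, as an engineer would, in place of code of your own. Each camera call takes 0.05 s, during which the arm holds its last target.

TASK

Start the exposure unit on the print table by pressing its controls in order: switch on the rocker by pressing its raised far half fully down, then push the square key fully home so that it stays down, then press the round button right down, keep it down for a second or two and let it come up again. Leave the long bar-shaped key alone, and do not pick up, push or knock over the bottle, jar, ink roller or tray.

Things in the scene. Friction and masses are not known exactly. Their poses are not given: they have to be found in the camera images.
- unit: Grey exposure unit, fixed flat box 280 x 420 x 60 mm, lit glass bed on its far part. Origin at table level below the middle of the control row; x runs from the front edge (-70 mm, robot side) to the far edge (+210), y along the row. Place and yaw vary. Four white controls, square to the unit on black mounts 66 x 62 x 5 mm, stand in any order at x = 0, y = -110, -36.7, 36.7, 110 mm.
- rocker_far (a point): Place to press, straight down: top face of the rocker's far half, 22 mm from the pivot, mid-width; moves with it. White V-shaped rocker, 60 mm long (unit x), 38 wide, pivot mid-length along unit y, 70 mm above the table. Off: near half level, far half slopes up, its end 88 mm above the table. On: far half level, its top 78 mm above the table, near half raised.
- rocker (a joint): Rocker angle in rad: 0 off (far half raised), 0.36 on (far half level, at its stop). Stiff by friction, about 4 N at the point; stays where it is left. May start up to 0.03.
- square_key_top (a point): Centre of the top face of the square key (34 x 34 mm), at first about 82 mm above the table; moves with the key.
- square_key (a joint): How far the square key is pressed, m: 0 up, 0.008 fully home (at its stop, still standing 9 mm above its mount). Takes about 4 N and stays where it is left. May start up to 0.001.
- round_button_top (a point): Centre of the flat top of the round button (diameter 38 mm), 82 mm above the table when up; moves with the button.
- round_button (a joint): How far the round button is pressed, m: 0 up, 0.006 fully down at its stop. Spring loaded: 1.5 N to start, 5 N fully down; comes up again by itself.
- bar_key_top (a point): Centre of the top of the narrow bar-shaped key (50 mm along unit x, 14 mm wide), 82 mm above the table; not to be pressed.
- bar_key (a joint): How far the bar key is pressed, m: 0 up, 0.006 down; spring loaded like the round button. Leave alone.
- bottle: Loose yellow squeeze bottle with a pointed nozzle, 50 mm diameter, 122 mm high, standing upright on the unit's glass bed behind the controls (top 182 mm above the table). Origin at the centre of its underside.
- jar: Loose low jar with a black lid, 56 mm diameter, 42 mm high, standing on the glass bed. Origin at the centre of its underside.
- roller: Loose ink roller lying on the table on the unit's left (+y) side: wooden handle along its own -x, black roll 75 mm long across its +x end, 32 mm high, 176 mm long overall. Origin on the table near its middle.
- tray: Loose black two-compartment tray, 170 x 120 x 35 mm, on the table on the unit's right (-y) side. Origin at the centre of its underside.

How it is judged:
By the outcome, as a careful person would: the job done as asked, in the order asked, and still so for the second after the job is handed in, with the robot touching nothing.
It also fails if it takes over 51 s, if anything falls off the work surface, if the arm or the gripper's body presses on something with over 40 N, if the wrist force passes 120 N, or if a joint passes its speed limit or range.

## Working session

There is one attempt and no reset: what is moved stays moved. The work goes in short steps, each a Python script; the robot and the scene stay as the last script left them, time stands still between calls to the robot, and variables do not carry over. Pictures are saved under pics/ and viewed, and the job is handed in when it is done.

```bash
ls; mkdir -p pics; python3 - <<'E'
from cell import robot, grip, kin, viewer
import cv2, numpy as np
s=robot.observe(); print(s['t'],s['tcp_pos'],s['tcp_rot'],s['contact_force'])
for c in ("scene","top"):
    im=viewer.read_camera(c); cv2.imwrite(f"pics/{c}0.png",im[:,:,::-1])
    ci=viewer.camera_info(c); R=np.array(ci['R']);t=np.array(ci['t']); print(c,ci['camera_matrix'],-R.T@t)
    for n in ("rocker_far","square_key_top","round_button_top","bar_key_top","unit","bottle","jar"):
        for d in viewer.pinpoint(n,c)[:2]:
            print(c,n,round(d['confidence'],2),np.round(R.T@(np.array(d['at'])-t),1))
print(robot.observe()['t'])
E
```

```text
pics
0.0 [ 256.27714126 -596.68851354  213.65144085] [ 1.99845215  0.41290392 -1.99945897] [ 0.07278955 -0.71668967  0.03088731]
scene [[408.81950489   0.         259.27051268]
 [  0.         408.81950489 188.4876053 ]
 [  0.           0.           1.        ]] [1424.59265216  367.74180215  802.3157096 ]
scene rocker_far 0.45 [522.9 -32.8  84.1]
scene square_key_top 0.59 [521.1 115.1  80. ]
scene round_button_top 0.49 [510.7  44.3  90.1]
scene bar_key_top 0.66 [ 497.  -105.6   81.9]
scene unit 0.69 [507.1   2.7   2.3]
scene bottle 0.89 [665.   71.5  63.9]
scene bottle 0.39 [520.2 115.6  79.2]
top [[388.90539709   0.         255.01006917]
 [  0.         388.90539709 191.73238894]
 [  0.           0.           1.        ]] [ 479.09816695   33.93219343 1172.8190691 ]
top rocker_far 0.54 [520.9 -31.9  83.4]
top rocker_far 0.35 [513.6  42.9  80.9]
top square_key_top 0.58 [519.3 118.8  77.7]
top round_button_top 0.47 [512.1  39.7  77.8]
top bar_key_top 0.62 [ 496.6 -105.8   76.9]
top unit 0.58 [508.3   7.6  -3.3]
top bottle 0.84 [664.1  72.   57.7]
top jar 0.86 [648.4 -75.6  56.8]
0.8
```

```bash
python3 - <<'E'
import cv2,numpy as np
a=cv2.imread('pics/top0.png');b=cv2.imread('pics/scene0.png')
cv2.imwrite('pics/top0b.png',cv2.resize(a[100:292,150:400],None,fx=3,fy=3,interpolation=cv2.INTER_CUBIC))
E
```

```text
(no output)
```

View pics/scene0.png

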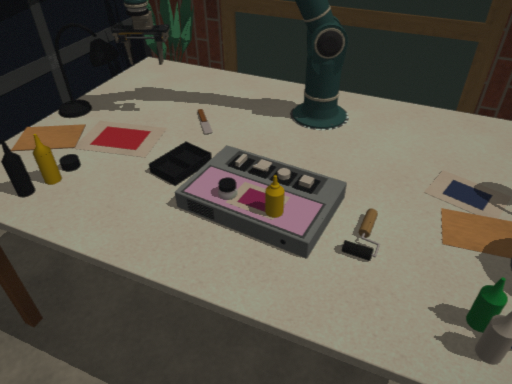

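View pics/top0.png

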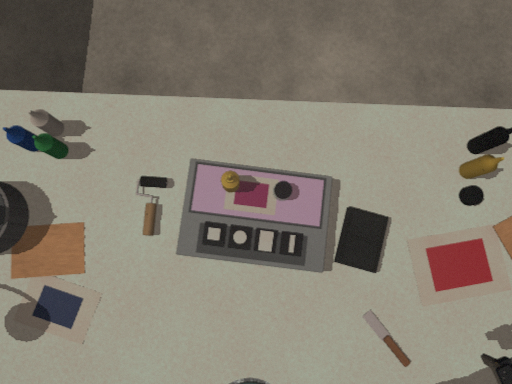

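The top view shows, left to right (+y to −y): square key at (214,234), round button at (240,238), rocker at (265,240) and bar key at (292,244). The networks agree. Next I refine the pose.

View pics/top0b.png

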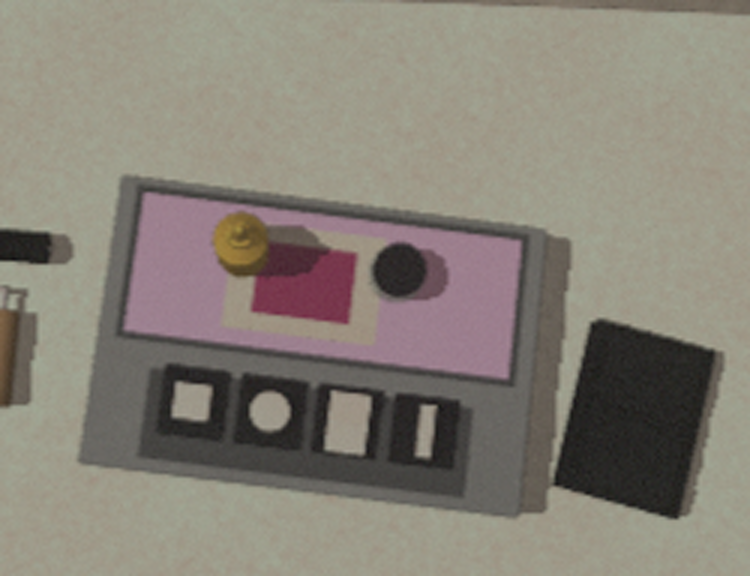

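```bash
python3 - <<'E'
from cell import robot, grip, kin, viewer
import cv2, numpy as np
from scipy.optimize import least_squares
H={}
cams={}
obs=[]
for c in ("scene","top"):
    viewer.read_camera(c); ci=viewer.camera_info(c); K=np.array(ci['camera_matrix']);R=np.array(ci['R']);t=np.array(ci['t']); cams[c]=(K,R,t)
    for n in ("square_key_top","round_button_top","rocker_far","bar_key_top"):
        ds=viewer.silhouettes(n,c)
        for d in ds[:2]:
            m=d['mask']; ys,xs=np.nonzero(m)
            print(c,n,round(d['confidence'],2),m.sum(),xs.mean().round(1),ys.mean().round(1),xs.min(),xs.max(),ys.min(),ys.max())
    for d in viewer.silhouettes("unit",c)[:1]:
        print(c,'unit',d['mask'].sum(), cv2.minAreaRect(np.argwhere(d['mask'])[:,::-1].astype(np.float32)))
    # white blobs in top image
    im=viewer.read_camera(c); g=im.min(axis=2)
    if c=='top':
        K,R,t=cams[c]
        def back(u,v,z):
            r=R.T@np.linalg.inv(K)@np.array([u,v,1.]); C=-R.T@t
            return C+r*(z-C[2])/r[2]
        for n,(u,v) in dict(sq=(214,234),ro=(240,238),rk=(265,240),bar=(292,244)).items():
            p=g[v-11:v+12,u-11:u+12].astype(float); w=np.clip(p-90,0,80)
            yy,xx=np.mgrid[v-11:v+12,u-11:u+12]
            lab=cv2.connectedComponents((p>100).astype(np.uint8))[1]; l=lab[11,11]; w=w*(cv2.dilate((lab==l).astype(np.uint8),np.ones((3,3)))>0)
            cu,cv_=(w*xx).sum()/w.sum(),(w*yy).sum()/w.sum()
            print(n,cu.round(2),cv_.round(2),(lab==l).sum(),np.round(back(cu,cv_,80 if n!='rk' else 78),1))
E
```

```text
scene bar_key_top 0.62 85 241.1 159.9 236 246 154 166
scene unit 9013 ((259.01971435546875, 194.7930450439453), (160.16583251953125, 84.34149932861328), 20.376434326171875)
top square_key_top 0.53 99 291.8 242.8 289 295 234 251
top square_key_top 0.47 153 214.6 233.4 208 221 228 239
top round_button_top 0.72 112 240.4 236.3 235 246 231 242
top rocker_far 0.74 76 291.8 243.3 289 294 236 251
top rocker_far 0.53 290 265.8 239.4 259 274 229 250
top bar_key_top 0.65 77 291.8 243.5 289 294 235 251
top bar_key_top 0.55 154 213.3 233.2 207 220 227 239
top unit 11373 ((255.5923309326172, 214.7615509033203), (147.72535705566406, 97.36726379394531), 7.125016689300537)
sq 213.34 233.41 143 [518.6 115.7  80. ]
ro 239.43 236.73 136 [511.5  42.7  80. ]
rk 265.41 240.76 272 [502.4 -30.2  78. ]
bar 291.44 243.2 87 [ 497.7 -103.1   80. ]
```

```bash
cat > h.py <<'E'
from cell import robot, grip, kin, viewer
import cv2, numpy as np
from scipy.spatial.transform import Rotation as Ro
yaw=-0.095
c0=np.array([508.2,6.3]); ux=np.array([np.cos(yaw),np.sin(yaw)]); uy=np.array([-ux[1],ux[0]])
def P(x,y,z): return np.r_[c0+x*ux+y*uy,z]
def ori(flip):
    X=np.array([0,0,-1.]);Y=np.r_[uy,0]*flip
    return Ro.from_matrix(np.c_[X,Y,np.cross(X,Y)]).as_rotvec()
def press(x,y,z0,zmin,fstop,step=1.0,feed=15):
    b=np.mean([robot.observe()['contact_force'][2] for _ in range(3)])
    z=z0
    while z>zmin:
        z-=step; robot.servo_line(P(x,y,z),feed=feed)
        s=robot.observe(); f=s['contact_force'][2]-b
        print(round(z,1),np.round(s['tcp_pos'][2],2),round(f,2),round(s['t'],2))
        if f>fstop: break
    return z
def snap(n,c='top'):
    im=viewer.read_camera(c); im=im[215:270,185:320] if c=='top' else im[140:205,215:335]
    cv2.imwrite(f'pics/{n}.png',cv2.resize(im[:,:,::-1],None,fx=5,fy=5,interpolation=cv2.INTER_CUBIC))
E
python3 - <<'E'
from h import *
s=robot.observe(); M=Ro.from_rotvec(s['tcp_rot']).as_matrix(); print(M.round(2))
for f in (1,-1): print(f,kin.ik(P(22,-36.7,130),ori(f)), kin.ik(P(0,110,74),ori(f)))
f=1 if M[:2,1]@uy>0 else -1
grip(0.0)
robot.movep(P(21,-36.7,150),ori(f)); 
robot.servo_line(P(21,-36.7,100),feed=80)
s=robot.observe(); print(f,s['t'],s['tcp_pos'],P(21,-36.7,100),s['contact_force'],s['grip_width'])
snap('a_top');snap('a_scene','scene')
E
```

```text
[[-0.    0.39 -0.92]
 [-0.   -0.92 -0.39]
 [-1.   -0.    0.  ]]
1 [ 0.56846043  0.48462347 -0.71339949  1.93822369  0.41114979  0.86766756
  1.11593171] [ 0.29762     0.60038794 -0.74051834  1.95954046  0.56183533  0.79730726
  0.71290171]
-1 [ 0.22651696  0.39338157 -0.27812666  1.95946108  0.14612932  0.80778485
 -1.79849346] [ 0.07172131  0.51425176 -0.44127655  1.97340311  0.3234072   0.72221533
 -2.23062736]
-1 5.875 [525.90983417 -32.13411096 100.14973687] [525.62405066 -32.22651631 100.        ] [-0.04854174 -0.32612842  0.29165035] 0.0030524184144067787
```

View pics/a_scene.png

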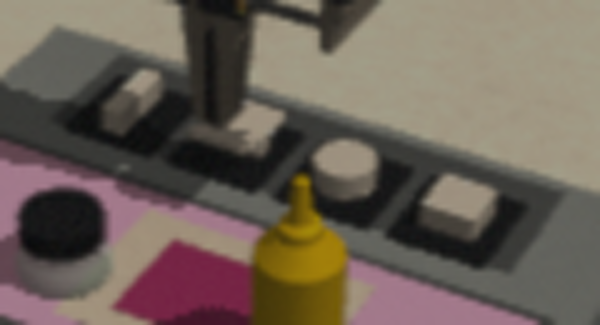

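View pics/a_top.png

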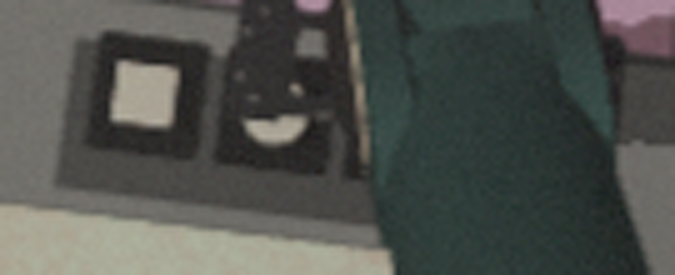

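The scene view shows the shut fingertip (crop (220,115)) above the rocker's far half, clear of the bar key. Pressing now.

```bash
python3 - <<'E'
from h import *
robot.servo_line(P(22,-36.7,91),feed=40)
z=press(22,-36.7,91,73,14)
robot.hold(0.2); print(robot.observe()['contact_force'])
robot.servo_line(P(22,-36.7,110),feed=80)
snap('b_scene','scene'); print(robot.observe()['t'])
E
```

```text
90.0 90.01 1.3 6.6
89.0 88.99 1.0 6.85
88.0 88.14 2.35 7.1
87.0 87.31 2.81 7.35
86.0 86.42 4.56 7.6
85.0 85.54 5.16 7.85
84.0 84.57 5.03 8.1
83.0 83.34 4.68 8.35
82.0 81.99 3.58 8.6
81.0 80.8 4.13 8.85
80.0 79.73 3.65 9.1
79.0 78.81 2.92 9.35
78.0 78.34 8.15 9.6
77.0 78.27 16.04 9.85
[-1.79574241  0.114948   15.77878006]
10.6667
```

View pics/b_scene.png

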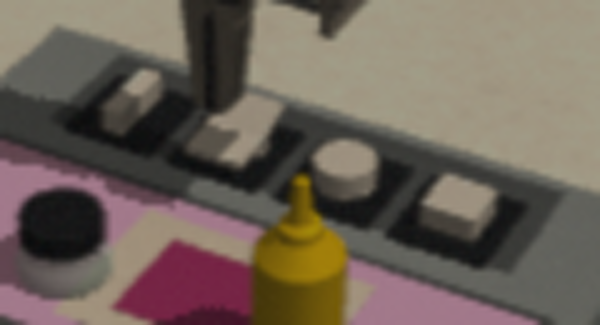

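The rocker stopped hard at z≈78.3 with 16 N, and the picture shows its far half now level and near half raised (crop (235,130)). Next is the square key.

```bash
python3 - <<'E'
from h import *
robot.servo_line(P(0,110,110),feed=120)
robot.servo_line(P(0,110,86),feed=40)
z=press(0,110,86,69.5,16)
robot.hold(0.3); s=robot.observe();print(s['contact_force'],s['tcp_pos'])
robot.servo_line(P(0,110,110),feed=80)
snap('c_scene','scene'); print(robot.observe()['t'])
E
```

```text
85.0 85.15 -1.23 13.05
84.0 84.01 -1.04 13.3
83.0 82.91 -1.6 13.55
82.0 81.93 -1.42 13.8
81.0 81.09 -1.05 14.05
80.0 80.15 0.97 14.3
79.0 79.04 1.77 14.55
78.0 77.95 1.69 14.8
77.0 76.92 0.64 15.05
76.0 75.93 2.08 15.3
75.0 74.93 1.33 15.55
74.0 74.31 4.45 15.8
73.0 74.14 11.85 16.05
72.0 73.98 19.3 16.3
[-3.67936316 -1.69105982 19.52100951] [518.87272852 115.87187073  73.988531  ]
17.275
```

View pics/c_scene.png

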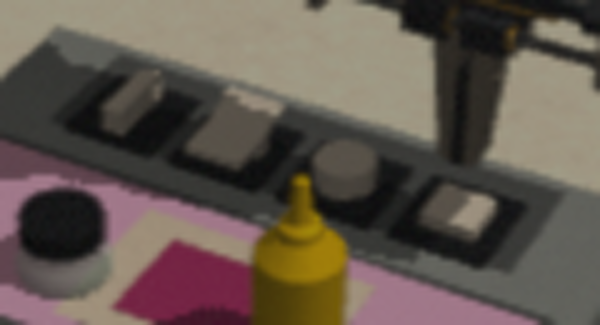

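The square key reached its stop at z≈74.0 with 19 N. It looks low in the picture at crop (458,210). Next is the round button.

```bash
python3 - <<'E'
from h import *
robot.servo_line(P(0,36.7,110),feed=100)
robot.servo_line(P(0,36.7,86),feed=40)
z=press(0,36.7,86,71,16)
robot.hold(1.5); s=robot.observe();print(s['contact_force'],s['tcp_pos'],s['t'])
robot.servo_line(P(0,36.7,110),feed=60)
robot.servo_line(P(0,36.7,180),feed=120)
robot.servo_line(P(-120,36.7,230),feed=150)
snap('d_scene','scene'); snap('d_top')
im=viewer.read_camera('scene'); cv2.imwrite('pics/d_full.png',im[:,:,::-1])
s=robot.observe();print(s['t'],s['contact_force'])
E
```

```text
85.0 85.15 -0.18 19.16
84.0 83.97 -0.07 19.41
83.0 82.93 0.32 19.66
82.0 82.11 1.45 19.91
81.0 81.08 2.84 20.16
80.0 80.06 1.97 20.41
79.0 79.06 3.63 20.66
78.0 78.05 3.43 20.91
77.0 77.07 4.43 21.16
76.0 76.38 7.27 21.41
75.0 76.24 15.95 21.66
74.0 76.09 23.44 21.91
[-5.9002417  -1.23470522 23.72110003] [511.95330443  42.89939093  76.08504944] 23.4083
26.0583 [-0.51775373 -0.33764561  0.45588554]
```

View pics/d_scene.png

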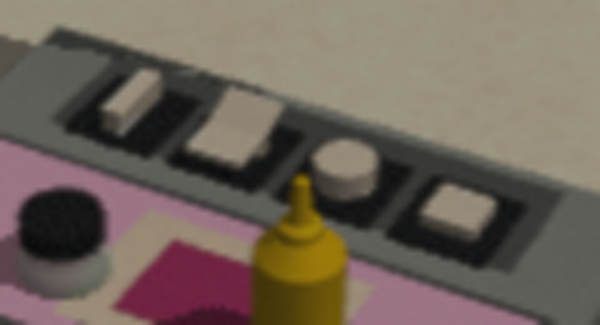

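View pics/d_full.png

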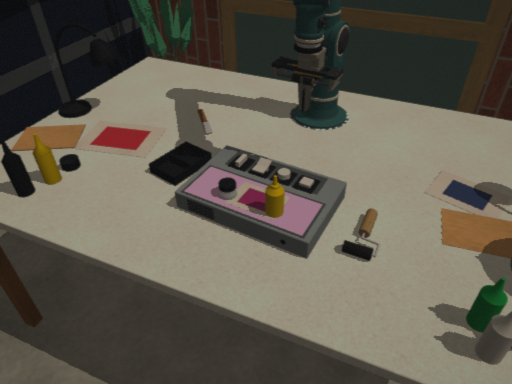

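The picture shows the rocker on (crop (235,125)), the square key down (458,210), and the round button back up (345,168). The bar key is untouched (132,100), the other items have not moved, and the arm is clear.

```bash
python3 - <<'E'
from cell import robot
robot.job_done(); print(robot.observe()['t'])
E
```

```text
the job is handed in; nothing more can be done
the job is handed in; nothing more can be done
```

I pressed the three controls in the order asked, using the shut fingertips, and handed the job in at about 26 s of the 51 s allowed.

| Control | Fingertip height at stop | Height expected from the listed dimensions | Force at stop |
|---|---|---|---|
| Rocker, far half | 78.3 mm | 78 mm | about 16 N |
| Square key | 74.0 mm | 74 mm | about 19 N |
| Round button | 76.1 mm | 76 mm | about 23 N |

I held the round button down for about 1.5–2 s and then released it.

The last pictures, taken with the arm clear, show the rocker on, the square key down and the round button up again. The bar key, bottle, jar, roller and tray look untouched. The wrist force then read about zero.

- **Disagreement:** some network silhouettes confused the bar key with the square key and rocker. I settled this from the pictures and the position estimates.
- **Not measured:** I judged the control states after release by eye and from the stop heights.

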